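# Seatpost into the V-cradle, home against the stop

### The arm

A 7-joint arm with a two-finger parallel gripper is mounted at the origin on the work surface. World frame = base frame: x ahead of the robot, y to its left, z up, the work surface at z = 0. Lengths are in mm, angles in rad, forces in N, time in s.
With the tool pointing down it reaches from about 400 to 875 mm from the base axis. Payload 6.5 kg.
Tool frame: the origin (TCP) lies midway between the tips of the shut fingers; the grasp point (between the pads) lies 19 mm behind it; z points along the fingers, y is the line along which they close (so a half turn about z gives the same grasp; the last joint's range is limited). The gripper opens to 88 mm and grips with 3 to 60 N. Pads are 18 mm wide; open, the fingers measure 123 mm over their backs; the gripper's body (75 mm by 187 mm) begins 45 mm behind the grasp point.
Start: joints at [-1.168, 0.536, -0.004, 1.538, 0.003, 1.067, -0.071], TCP at [293.674, 579.867, 238.716] pointing down, gripper open.
Joint ranges: [-2.7, 2.7], [-0.37, 2.16], [-1.27, 1.26], [0.24, 2.4], [-1.31, 4.45], [0.19, 1.91], [-2.76, 2.76]. Speed limits (rad/s): [2.39, 2.39, 3.14, 3.14, 3.14, 3.14, 3.14].

### API

Orientations are given as a unit quaternion [w, x, y, z].
In Python, from station import monitor, optics, manip gives the robot as it stands.
- The arm moves only by the tool play_rows, never from a script. Its argument "deltas" is a list of rows, each a list of 4 numbers: the shift along the world's x, y, z in mm, then the turn about the world's z in degrees. A call has exactly 5 rows; each row is the pose to reach, as a shift and turn from the pose commanded when the call began; what a row does not reach only later rows make up. A row lasts 1/8 s, in which the tool goes at most 62.5 mm and 10.7 degrees, less where a joint would pass 70% of its speed; a pose out of reach is approached as far as the arm can. A call with a gripper value outside its range is refused whole. "claw" is the closure, from 0 (fully open) to 1 (shut), set as the call begins (left out, the last holds). The fingers move at their own pace and stop on an object; the grip force is fixed at half the most. Time passes only in rows, so rows that repeat a pose let the fingers close, or fill a call up. It gives the time, the measured TCP pose, the force, the opening and the grip force at its end, in the units of the state.
- monitor.get_obs(): the state, without advancing time (a new reading comes with each control period).
- optics.grab_frame(name): name is "side" or "top" or "wrist"; returns a dict with "color" (384x512x3 uint8, blue, green, red), "fx", "fy", "cx", "cy" (pixels), "R" (3x3) and "t" (3): a world point X has camera coordinates R X + t; the wrist camera has in their place "T_tool_cam" (4x4, takes a point from camera to tool coordinates, whose origin is the TCP and whose axes are the flange's). Camera axes: x right, y down, z forward; pixel columns grow to the right and rows downward; lengths in mm; the calibration is good to about 2 mm. A picture is of the moment at which its call begins: read the wrist's pose just before it. There is no depth.
- manip.finish_job(): hands the job in; it is judged then, once.
The state is a dict: "time_s": time; "joint_positions": joint angles; "joint_velocities": joint speeds; "effort": joint torques, N m; "position": TCP position; "orientation": TCP orientation; "wrist_force": force on the tool from outside, world axes, zero at the start; "moment": the same for the moment, N m; "grip_width": opening from 0.0 (shut) to 1.0 (fully open); "finger_force": force on a finger pad.
Only numpy, scipy, OpenCV 4.12 (cv2) and the standard library are available. Lean on these libraries where they do the work, as an engineer would, in place of code of your own. Each camera call takes 0.05 s, during which the arm holds its last target. There are 200 camera calls.

### The job

Pull the seatpost with the red clamp head out of the pigeonhole rack by its head and set it down lying free on the counter. Then let go, take it again by the tube and gently lay it in the two V-notches of the blue cradle so that it sits level in both, head end away from the stop plate, and push it along until its plain end is home against the stop plate. Leave the other seatposts, the jar and the ring where they are.

Things in the scene. Friction and masses are not known exactly. Their poses are not given: they have to be found in the camera images.
- red_post: Seatpost to handle, about 0.2 to 0.4 kg, 200 mm long: bare aluminium round tube, 27 mm diameter, 160 mm long, thin red band, red clamp head. Origin on the tube's axis midway along the 200 mm. x runs along it to the head: plain end at -0.100, tube to +0.060, head to +0.100. Centre of mass at about x = +0.01. z is up as it lies on the counter, axis at height 0.0135; the flat head stops it rolling.
- red_post_end (a point): Centre of the red seatpost's plain tube end, on the axis (x = -0.100 of the post).
- red_post_head (a point): Middle of the red clamp head's length, on the tube's axis (x = +0.080 of the post). The head is a block 40 mm long, 30 mm wide (y), from z = -0.0135 (level with the tube's underside) to +0.0195. At the start the head's end is 52 to 68 mm out of the rack's mouth.
- black_post: Bystander seatpost of the same shape and size, black with a black head, lying in another pigeonhole. Same axes as the red post.
- grey_post: Bystander seatpost of the same shape and size, black tube and grey head, lying in another pigeonhole. Same axes as the red post.
- rack: Fixed plywood rack: three pigeonholes under a clear roof, no floor (posts lie on the counter along its x; which is where varies). Origin on the counter, middle of the open mouth; x points out of the mouth (the way to pull), y along the row. 150 mm deep (x -0.150 to 0), back closed, 231 mm wide; holes at y = -0.075, 0, 0.075, each 69 mm wide, 46 mm high; roof top z = 0.051, front trim to 0.057.
- cradle: Fixed V-cradle: blue base plate 230 x 80 x 12 mm, two V-blocks with orange flanks, steel stop plate at its -x end. Origin on the counter under its centre; x along the notches away from the stop. Blocks centred at x = -0.052 and +0.052, each 20 mm long, 68 mm wide, 84 mm free between them; 45 degree flanks rise from z = 0.030 to 0.055, 51 mm across at the top.
- seat (a point): Where the red post's origin is when the post is fully home in the cradle (x = 0.015, y = 0, z = 0.049 of the cradle).
- stop (a point): Point on the stop plate's face where the centre of the post's plain end belongs (x = -0.085, y = 0, z = 0.049 of the cradle). The steel plate is 12 mm thick, 60 mm wide, from z = 0.012 to 0.074.
- grease_jar: Bystander: small jar with a green cap, 52 mm diameter, 55 mm high, origin at the centre of its underside.
- lockring: Bystander: dark steel ring lying flat, 68 mm outer diameter, 10 mm high, origin at the centre of its underside.
Mind the look-alikes: they are no part of the job. What is shaped like the red_post but purple is not meant.

How it is judged:
By the outcome, as a careful person would: the job done as asked, in the order asked, and still so for the second after the job is handed in, with the robot touching nothing.
It also fails if it takes over 58 s, if anything falls off the work surface, if the arm or the gripper's body presses on something with over 40 N, if the wrist force passes 120 N, or if a joint passes its speed limit or range.

## Working session

There is one attempt and no reset: what is moved stays moved. The work goes in short steps, Python scripts to look and compute and a tool call to move; the robot and the scene stay as the last step left them, time stands still between calls to the robot, and variables do not carry over. Pictures are saved under pics/ and viewed, at most 10 in all, crops included, and the job is handed in when it is done.

Besides the shell and the picture viewer there is one more tool, called after "Call:" by a JSON object that holds its "name" and its "arguments", one argument or row to a line. play_rows: Moves the arm, as the interface text tells. Its arguments: {"type":"object","properties":{"deltas":{"type":"array"},"claw":{"type":"number"}},"required":["deltas"]}

```bash
mkdir -p pics; cat > h.py <<'E'
import numpy as np, cv2
from station import monitor, optics, manip
def ray(f,u,v,z):
    R=np.array(f["R"]);t=np.array(f["t"]).ravel()
    c=-R.T@t; d=R.T@np.array([(u-f["cx"])/f["fx"],(v-f["cy"])/f["fy"],1])
    return c+d*(z-c[2])/d[2]
def proj(f,X):
    p=np.array(f["R"])@np.array(X,float)+np.array(f["t"]).ravel()
    return f["fx"]*p[0]/p[2]+f["cx"],f["fy"]*p[1]/p[2]+f["cy"]
E
python3 - <<'E'
from h import *
a=optics.grab_frame("top");b=optics.grab_frame("side")
cv2.imwrite("pics/top.png",cv2.resize(a["color"],(800,600),interpolation=cv2.INTER_CUBIC));cv2.imwrite("pics/side.png",b["color"])
cv2.imwrite("pics/top_raw.png",a["color"])
for f in(a,b):
    print(-np.array(f["R"]).T@np.array(f["t"]).ravel(),f["fx"],f["cx"],f["cy"])
    hsv=cv2.cvtColor(f["color"],cv2.COLOR_BGR2HSV)
    for n,lo,hi in(("red",(0,120,60),(6,255,255)),("red2",(170,120,60),(180,255,255)),("purple",(125,80,40),(165,255,255)),("blue",(100,120,50),(122,255,255)),("orange",(8,150,80),(22,255,255)),("green",(45,90,40),(85,255,255))):
        m=cv2.inRange(hsv,lo,hi)
        for c in cv2.findContours(m,0,2)[0]:
            if cv2.contourArea(c)>25:
                r=cv2.minAreaRect(c);print(n,np.round(r[0]),np.round(r[1]),round(r[2]),np.round(ray(f,*r[0],20)))
o=monitor.get_obs();print(o["position"],o["orientation"],o["grip_width"])
E
```

```text
[491.17729482 -68.08656414 882.16036091] 367.3175342610545 252.34006229164137 183.23676590941602
red [323. 167.] [16. 12.] 5 [ 618. -227.   20.]
purple [259. 290.] [14. 87.] 73 [331. -78.  20.]
purple [341.  93.] [83. 14.] 18 [ 798. -270.   20.]
blue [177. 233.] [12. 13.] 30 [458. 113.  20.]
blue [146. 203.] [94. 33.] 30 [525. 188.  20.]
orange [256. 208.] [349. 511.] 90 [517. -68.  20.]
green [194. 117.] [18. 19.] 90 [734.  82.  20.]
[ 390.52887363 -755.55324232  834.00326246] 434.16177461651887 254.42194324595584 194.02046503602472
red [298. 253.] [15. 14.] 79 [ 619. -222.   20.]
purple [381. 255.] [74. 15.] 84 [ 798. -275.   20.]
purple [165. 232.] [68. 14.] 59 [335. -82.  20.]
blue [218. 174.] [ 5. 10.] 90 [495.  79.  20.]
blue [223. 144.] [24. 17.] 27 [533. 196.  20.]
orange [226. 127.] [22. 10.] 7 [556. 269.  20.]
green [301. 150.] [11. 16.] 90 [739. 108.  20.]
[293.44642657 579.3745156  237.92455963] [-1.19068467e-04  2.32218060e-01  9.72663439e-01 -7.70192490e-04] 1.0000771734435197
```

View pics/top.png

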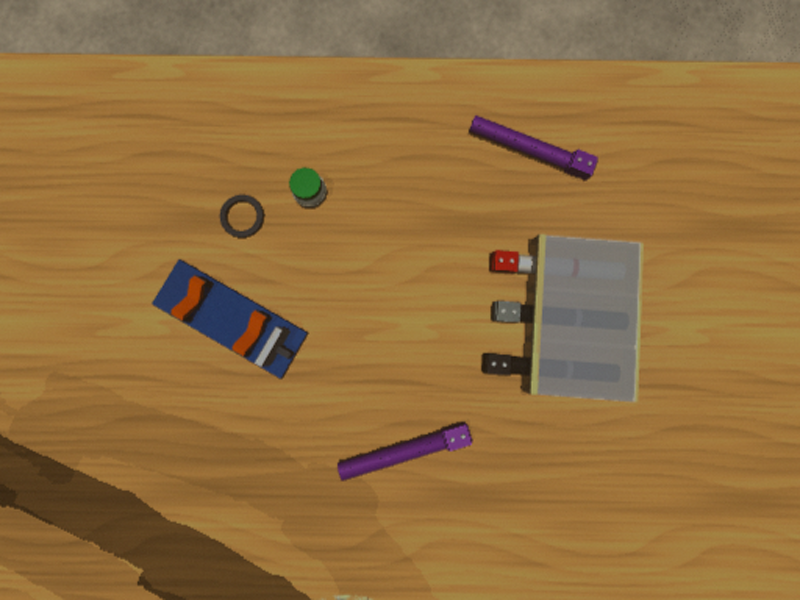

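View pics/side.png

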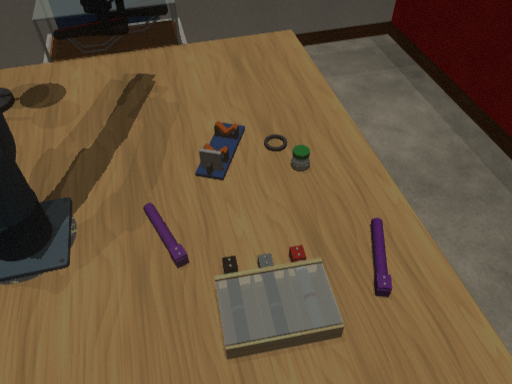

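The top view shows the rack at right with its mouth facing left (+y). At 800x600 scale the heads are red (505,261), grey (507,312) and black (498,364). Two purple look-alikes lie loose at (533,148) and (405,453). The blue cradle is at (230,318), with its steel stop at the lower-right end (270,347). The side view agrees: the red head is at (298,253).

Candidates: red (505,261), purple (533,148) and purple (405,453). Only the first is red and in the rack, so I'll confirm it in a crop.

```bash
python3 - <<'E'
from h import *
a=optics.grab_frame("top");im=a["color"]
cv2.imwrite("pics/crop.png",cv2.resize(im[140:270,80:420],None,fx=2.3,fy=2.3,interpolation=cv2.INTER_CUBIC))
hsv=cv2.cvtColor(im,cv2.COLOR_BGR2HSV)
m=cv2.inRange(hsv,(100,120,50),(122,255,255))
m=cv2.bitwise_or(m,0);m[:,:95]=0;m[:150]=0
m=cv2.morphologyEx(m,cv2.MORPH_CLOSE,np.ones((17,17)))
c=max(cv2.findContours(m,0,2)[0],key=cv2.contourArea)
B=cv2.boxPoints(cv2.minAreaRect(c));P=np.array([ray(a,*p,12)[:2] for p in B]);print(B,P.round(),[np.linalg.norm(P[i]-P[i-1]).round() for i in range(4)],P.mean(0))
# rack mouth trim: two ends picked (800 scale) at z=57
p,q=[ray(a,u*.64,v*.64,57)[:2] for u,v in((541,236),(533,393))];print("trim",p,q,np.linalg.norm(p-q),"x-axis deg",np.degrees(np.arctan2(*(p-q)[::-1]))+90)
print("head",ray(a,323,167,33))
E
```

```text
[[ 97.334816 194.15933 ]
 [113.6955   165.64499 ]
 [195.5633   212.61832 ]
 [179.2026   241.13266 ]] [[545. 309.]
 [614. 273.]
 [505.  73.]
 [438. 110.]] [np.float64(226.0), np.float64(78.0), np.float64(228.0), np.float64(77.0)] [525.50421741 191.21388386]
trim [ 649.43090012 -272.48827375] [ 423.84733257 -259.25258982] 225.97152315202263 x-axis deg 86.64212949247734
head [ 615.52138058 -224.07978263   33.        ]
```

View pics/crop.png

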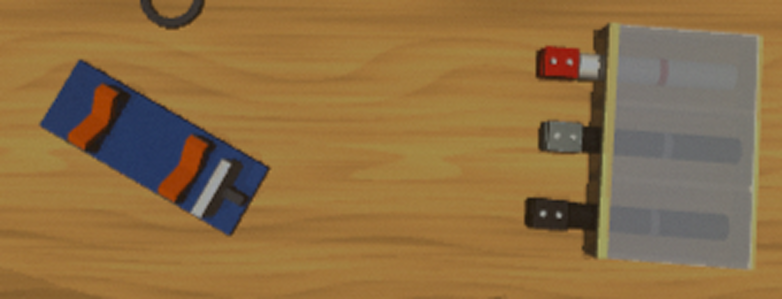

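The crop shows the red head with its bare tube in the rack's upper hole, so this is the target. The cradle measures 227x78 mm with a heading of about 61.6°, which is consistent with its given size. I'll move over the red head.

Call:
{"name": "play_rows", "arguments": {
  "deltas": [
    [22,-54,0,-5],
    [44,-108,0,-10],
    [66,-162,0,-15],
    [88,-216,0,-20],
    [110,-270,0,-25]
  ],
  "claw": 0.4
}}

```text
time_s: 0.78
position: [404.1, 308.0, 238.7]
orientation: [0.0, 0.439, 0.899, 0.0]
wrist_force: [1.0, 0.1, -0.2]
grip_width: 0.6
finger_force: 0.0
```

Call:
{"name": "play_rows", "arguments": {
  "deltas": [
    [22,-54,0,-5],
    [44,-108,0,-10],
    [66,-162,0,-15],
    [88,-216,0,-20],
    [110,-270,0,-25]
  ]
}}

```text
time_s: 1.4
position: [514.0, 38.2, 238.8]
orientation: [-0.0, 0.623, 0.783, 0.0]
wrist_force: [1.1, 0.3, -0.1]
grip_width: 0.598
finger_force: 0.0
```

Call:
{"name": "play_rows", "arguments": {
  "deltas": [
    [22,-54,0,-4],
    [44,-108,0,-8],
    [66,-162,0,-12],
    [88,-216,0,-16],
    [100,-240,-30,-17]
  ]
}}

```text
time_s: 2.02
position: [615.3, -204.9, 210.3]
orientation: [0.003, 0.732, 0.681, 0.001]
wrist_force: [0.9, 1.5, -0.4]
grip_width: 0.598
finger_force: 0.0
```

```bash
cat >> h.py <<'E'
from scipy.spatial.transform import Rotation as Ro
def wrist():
    o=monitor.get_obs(); f=optics.grab_frame("wrist")
    w,x,y,z=o["orientation"];T=np.eye(4);T[:3,:3]=Ro.from_quat([x,y,z,w]).as_matrix();T[:3,3]=o["position"]
    C=T@np.array(f["T_tool_cam"]);f["R"]=C[:3,:3].T;f["t"]=-C[:3,:3].T@C[:3,3]
    yw=np.degrees(np.arctan2(T[1,1],T[0,1]))
    return f,o,yw
E
python3 - <<'E'
from h import *
f,o,yw=wrist();print(o["time_s"],o["position"],yw,o["grip_width"],-f["R"].T@f["t"])
cv2.imwrite("pics/w1.png",f["color"])
hsv=cv2.cvtColor(f["color"],cv2.COLOR_BGR2HSV)
m=cv2.inRange(hsv,(0,120,50),(6,255,255))|cv2.inRange(hsv,(174,120,50),(180,255,255))
for c in cv2.findContours(m,0,2)[0]:
    if cv2.contourArea(c)>100:
        B=cv2.boxPoints(cv2.minAreaRect(c));P=np.array([ray(f,*p,33)[:2] for p in B]);print(B.round(),P.round(1),P.mean(0).round(1))
E
```

```text
2.025 [ 615.3005372  -204.90510579  210.30274617] -4.130050064194237 0.5977846144217258 [ 620.102661   -122.75069459  355.42099412]
[[244. 202.]
 [244. 166.]
 [268. 166.]
 [268. 202.]] [[ 601.9 -241. ]
 [ 605.4 -198.8]
 [ 631.8 -200.8]
 [ 629.4 -243. ]] [ 617.1 -220.9]
```

View pics/w1.png

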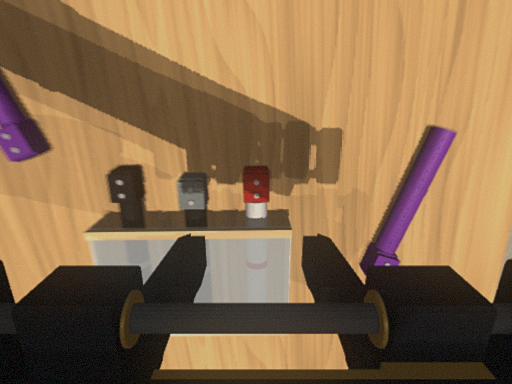

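The wrist view shows the red head at (256,184), with the tube running straight into the rack. The head centre is about (617,-224), which agrees with the top view, and the fingers are aligned with it. I'll go down and grip.

Call:
{"name": "play_rows", "arguments": {
  "deltas": [
    [3,-24,-50,0],
    [3,-24,-100,0],
    [3,-24,-150,0],
    [3,-24,-185,0],
    [3,-24,-202,0]
  ]
}}

```text
time_s: 2.7
position: [615.4, -222.8, 4.7]
orientation: [-0.002, 0.73, 0.683, -0.001]
wrist_force: [-0.6, 1.1, 0.1]
grip_width: 0.601
finger_force: 0.0
```

Call:
{"name": "play_rows", "arguments": {
  "deltas": [
    [0,0,0,0],
    [0,0,0,0],
    [0,0,0,0],
    [0,0,0,0],
    [0,0,0,0]
  ],
  "claw": 1
}}

```text
time_s: 3.32
position: [617.8, -224.5, 8.5]
orientation: [0.001, 0.731, 0.683, 0.001]
wrist_force: [-1.0, 1.2, 6.9]
grip_width: 0.341
finger_force: 30.0
```

Call:
{"name": "play_rows", "arguments": {
  "deltas": [
    [0,5,1,0],
    [1,20,2,0],
    [3,40,2,0],
    [4,60,2,0],
    [5,80,2,0]
  ]
}}

```text
time_s: 3.95
position: [621.8, -141.9, 8.6]
orientation: [-0.0, 0.73, 0.683, 0.0]
wrist_force: [-0.2, -0.4, -2.4]
grip_width: 0.338
finger_force: 30.0
```

Call:
{"name": "play_rows", "arguments": {
  "deltas": [
    [1,22,0,0],
    [3,46,0,0],
    [5,70,0,0],
    [7,95,0,0],
    [8,115,0,0]
  ]
}}

```text
time_s: 4.58
position: [629.6, -26.8, 8.6]
orientation: [-0.0, 0.73, 0.683, 0.0]
wrist_force: [0.2, -0.6, -1.8]
grip_width: 0.339
finger_force: 30.0
```

Call:
{"name": "play_rows", "arguments": {
  "deltas": [
    [0,5,0,0],
    [0,5,0,0],
    [0,5,-2,0],
    [0,5,-2,0],
    [0,5,-2,0]
  ]
}}

```text
time_s: 5.2
position: [629.8, -24.4, 8.4]
orientation: [-0.001, 0.731, 0.682, 0.001]
wrist_force: [-6.4, 3.7, 15.0]
grip_width: 0.337
finger_force: 30.0
```

Call:
{"name": "play_rows", "arguments": {
  "deltas": [
    [0,0,0,0],
    [0,0,0,0],
    [0,0,0,0],
    [0,0,0,0],
    [0,0,0,0]
  ],
  "claw": 0.4
}}

```text
time_s: 5.82
position: [629.7, -24.2, 6.6]
orientation: [0.0, 0.731, 0.683, -0.0]
wrist_force: [-0.2, -0.5, 0.1]
grip_width: 0.599
finger_force: 0.0
```

Call:
{"name": "play_rows", "arguments": {
  "deltas": [
    [0,0,30,0],
    [0,0,70,0],
    [0,-20,110,0],
    [0,-60,140,0],
    [0,-80,150,0]
  ]
}}

```text
time_s: 6.45
position: [630.4, -107.0, 158.8]
orientation: [0.002, 0.731, 0.682, 0.001]
wrist_force: [-0.5, 0.0, -0.5]
grip_width: 0.596
finger_force: 0.0
```

```bash
python3 - <<'E'
from h import *
a=optics.grab_frame("top");f,o,yw=wrist();print(o["time_s"],o["position"],yw,o["grip_width"])
s=optics.grab_frame("side")
cv2.imwrite("pics/w2.png",np.vstack([np.hstack([a["color"],f["color"]])[:, :],]) if 0 else cv2.resize(np.hstack([f["color"],s["color"]]),(800,300)))
for n,g in(("w",f),("s",s),("t",a)):
    hsv=cv2.cvtColor(g["color"],cv2.COLOR_BGR2HSV)
    m=cv2.inRange(hsv,(0,120,50),(6,255,255))|cv2.inRange(hsv,(174,120,50),(180,255,255))
    w=cv2.inRange(hsv,(0,0,130),(180,45,255))
    for nm,mm in(("red",m),("alu",w)):
      for c in cv2.findContours(mm,0,2)[0]:
        if cv2.contourArea(c)>60:
          r=cv2.minAreaRect(c);B=cv2.boxPoints(r)
          z=33 if nm=="red" else 20
          print(n,nm,np.round(r[0]),np.round(r[1]),round(r[2],1),np.round([ray(g,*p,z)[:2] for p in B]).tolist())
E
```

```text
6.5 [ 630.05525616 -109.56310442  158.95669314] -4.139015567170313 0.6018904582673614
w red [252. 203.] [ 7. 17.] 76.0 [[618.0, -126.0], [635.0, -123.0], [636.0, -130.0], [619.0, -134.0]]
w red [246.  90.] [46. 33.] 90.0 [[617.0, -6.0], [644.0, -8.0], [642.0, -45.0], [613.0, -43.0]]
w alu [222. 356.] [ 24. 124.] 90.0 [[503.0, -306.0], [652.0, -317.0], [650.0, -355.0], [497.0, -343.0]]
w alu [246. 237.] [60. 23.] 90.0 [[609.0, -136.0], [632.0, -138.0], [628.0, -208.0], [603.0, -206.0]]
s red [278. 190.] [11. 13.] 90.0 [[617.0, -8.0], [649.0, -17.0], [638.0, -54.0], [606.0, -45.0]]
s red [452.  68.] [136. 119.] 90.0 [[1419.0, 910.0], [1898.0, 769.0], [1327.0, -5.0], [1004.0, 85.0]]
s alu [302. 271.] [ 8. 29.] 80.9 [[584.0, -257.0], [648.0, -262.0], [644.0, -282.0], [580.0, -276.0]]
s alu [291. 235.] [23.  8.] 74.1 [[613.0, -135.0], [632.0, -133.0], [626.0, -200.0], [608.0, -202.0]]
s alu [383. 117.] [10. 22.] 85.9 [[1004.0, 215.0], [1072.0, 205.0], [1050.0, 157.0], [984.0, 168.0]]
t alu [377. 203.] [ 62. 102.] 3.0 [[419.0, -274.0], [657.0, -289.0], [652.0, -435.0], [414.0, -416.0]]
```

View pics/w2.png

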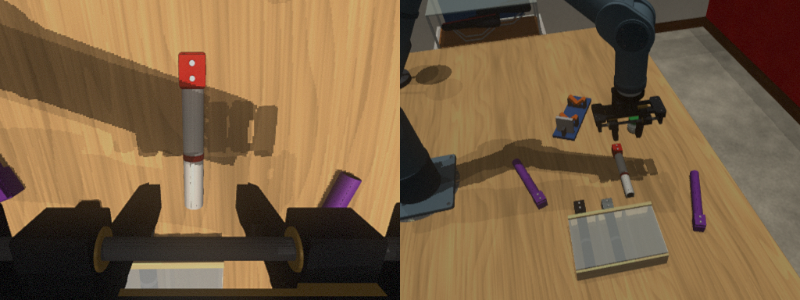

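The post lies free on the counter. The wrist view shows the head at (246,90) and the plain end near (246,267) in raw pixels, well clear of the rack mouth. Its heading is about 86° and its origin is near (624,-105). Next I'll take a close, unladen look at the cradle.

Call:
{"name": "play_rows", "arguments": {
  "deltas": [
    [-26,50,10,-5],
    [-52,100,20,-10],
    [-78,150,30,-15],
    [-104,200,45,-20],
    [-128,251,45,-24]
  ]
}}

```text
time_s: 7.22
position: [499.7, 150.6, 201.0]
orientation: [-0.001, 0.856, 0.516, -0.0]
wrist_force: [-0.3, -0.7, 0.2]
grip_width: 0.601
finger_force: 0.0
```

Call:
{"name": "play_rows", "arguments": {
  "deltas": [
    [0,0,0,0],
    [0,0,0,0],
    [0,0,0,0],
    [0,0,0,0],
    [0,0,0,0]
  ]
}}

```text
time_s: 7.85
position: [501.9, 146.1, 201.7]
orientation: [0.0, 0.857, 0.515, -0.0]
wrist_force: [-0.5, -0.2, 0.2]
grip_width: 0.602
finger_force: 0.0
```

```bash
python3 - <<'E'
from h import *
f,o,yw=wrist();print(o["time_s"],o["position"],yw)
g=f["color"];cv2.imwrite("pics/w3.png",g)
hsv=cv2.cvtColor(g,cv2.COLOR_BGR2HSV)
for nm,lo,hi,z,k in(("blue",(100,110,30),(125,255,255),12,25),("or",(2,170,70),(16,255,255),42,1),("steel",(0,0,120),(180,40,255),74,1)):
    m=cv2.inRange(hsv,lo,hi); m=cv2.morphologyEx(m,cv2.MORPH_CLOSE,np.ones((k,k)))
    for c in cv2.findContours(m,0,2)[0]:
        if cv2.contourArea(c)>150:
            r=cv2.minAreaRect(c);B=cv2.boxPoints(r);P=np.array([ray(f,*p,z)[:2] for p in B])
            print(nm,B.round().tolist(),P.round(1).tolist(),P.mean(0).round(1))
E
```

```text
7.85 [501.9387808  146.07956082 201.65763324] -27.942138467393324
blue [[215.0, 0.0], [293.0, 0.0], [293.0, 191.0], [215.0, 191.0]] [[546.8, 312.0], [613.8, 276.6], [529.7, 100.3], [448.6, 143.3]] [534.7 208.1]
or [[390.0, 230.0], [417.0, 216.0], [436.0, 253.0], [408.0, 267.0]] [[606.8, 19.2], [639.3, 20.9], [643.6, -33.7], [609.7, -36.4]] [624.8  -7.5]
or [[221.0, 183.0], [221.0, 158.0], [283.0, 159.0], [283.0, 184.0]] [[466.6, 155.0], [480.2, 177.8], [536.6, 146.6], [524.4, 122.9]] [502.  150.6]
or [[218.0, 76.0], [218.0, 51.0], [288.0, 52.0], [288.0, 77.0]] [[517.0, 248.6], [528.1, 266.9], [585.1, 235.6], [575.4, 216.5]] [551.4 241.9]
```

View pics/w3.png

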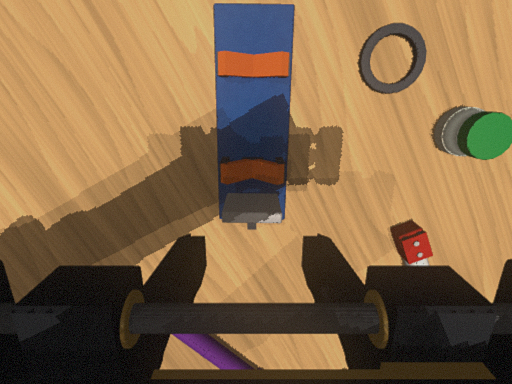

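The cradle view shows V-blocks at (252,171) and (253,64), with the stop at about (252,208). The block spacing measures 104 mm against 104 mm given, and the heading is 61.6°. I take the cradle centre as (526,194). Now I'll go back and take the post by its tube.

Call:
{"name": "play_rows", "arguments": {
  "deltas": [
    [25,-50,0,5],
    [50,-101,0,10],
    [75,-152,-10,15],
    [100,-202,-40,20],
    [123,-252,-80,24]
  ]
}}

```text
time_s: 8.52
position: [624.0, -102.4, 125.3]
orientation: [0.001, 0.73, 0.684, 0.001]
wrist_force: [1.2, 0.8, 0.9]
grip_width: 0.6
finger_force: 0.0
```

Call:
{"name": "play_rows", "arguments": {
  "deltas": [
    [0,0,-20,0],
    [0,0,-60,0],
    [0,0,-95,0],
    [0,0,-118,0],
    [0,0,-118,0]
  ]
}}

```text
time_s: 9.15
position: [621.4, -99.6, 6.2]
orientation: [-0.001, 0.73, 0.683, -0.001]
wrist_force: [-0.5, -0.5, 0.5]
grip_width: 0.602
finger_force: 0.0
```

Call:
{"name": "play_rows", "arguments": {
  "deltas": [
    [0,0,0,0],
    [0,0,0,0],
    [0,0,0,0],
    [0,0,0,0],
    [0,0,0,0]
  ],
  "claw": 1
}}

```text
time_s: 9.78
position: [623.6, -100.5, 8.7]
orientation: [0.001, 0.731, 0.683, 0.001]
wrist_force: [-0.3, 0.5, 5.9]
grip_width: 0.297
finger_force: 30.0
```

Call:
{"name": "play_rows", "arguments": {
  "deltas": [
    [0,0,5,0],
    [0,0,20,0],
    [0,0,50,0],
    [0,0,85,0],
    [0,0,110,0]
  ]
}}

```text
time_s: 10.4
position: [622.6, -100.5, 119.7]
orientation: [0.0, 0.731, 0.683, 0.0]
wrist_force: [0.6, 0.8, -2.1]
grip_width: 0.299
finger_force: 30.0
```

Call:
{"name": "play_rows", "arguments": {
  "deltas": [
    [-10,35,0,-4],
    [-24,85,0,-9],
    [-37,135,0,-14],
    [-49,185,0,-19],
    [-60,230,0,-24]
  ]
}}

```text
time_s: 11.02
position: [561.5, 131.7, 118.1]
orientation: [-0.0, 0.857, 0.515, 0.0]
wrist_force: [0.4, -1.0, -2.2]
grip_width: 0.297
finger_force: 30.0
```

Call:
{"name": "play_rows", "arguments": {
  "deltas": [
    [-10,35,0,0],
    [-18,70,0,0],
    [-22,85,0,0],
    [-23,90,0,0],
    [-23,90,0,0]
  ]
}}

```text
time_s: 11.65
position: [539.8, 218.3, 117.7]
orientation: [0.0, 0.857, 0.516, -0.0]
wrist_force: [-0.1, -0.8, -3.5]
grip_width: 0.293
finger_force: 30.0
```

```bash
python3 - <<'E'
from h import *
f,o,yw=wrist();s=optics.grab_frame("side");a=optics.grab_frame("top");print(o["time_s"],o["position"],yw,o["orientation"],o["moment"])
cv2.imwrite("pics/w4.png",cv2.resize(np.vstack([np.hstack([f["color"][:300],cv2.resize(s["color"][80:230,140:396],(512,300),interpolation=cv2.INTER_CUBIC)])]),(800,234)))
z=o["position"][2]
for n,g in(("w",f),("s",s)):
  hsv=cv2.cvtColor(g["color"],cv2.COLOR_BGR2HSV)
  m=cv2.inRange(hsv,(0,150,50),(4,255,255))|cv2.inRange(hsv,(174,120,50),(180,255,255))
  for c in cv2.findContours(m,0,2)[0]:
    if 20<cv2.contourArea(c)<5000:
      r=cv2.minAreaRect(c);print(n,np.round(r[0]),np.round(r[1]),round(r[2],1),np.round([ray(g,*p,z+24)[:2] for p in cv2.boxPoints(r)],1).tolist())
tx=np.array([np.cos(np.radians(yw+90)),np.sin(np.radians(yw+90)),0])
P=np.array(o["position"])
for d in(95.5,75.5,55.5,-104.5): print(d,np.round(proj(f,P+d*tx+[0,0,24 if d>60 else 4.8])),np.round(proj(s,P+d*tx+[0,0,4.8])))
E
```

```text
11.65 [539.8431975  218.28262393 117.71497377] -27.93697343085985 [ 3.73699591e-04  8.56883870e-01  5.15509351e-01 -6.09975283e-05] [-0.15569065  0.12148127  0.00315734]
95.5 [255.  54.] [231.  90.]
75.5 [255. 110.] [229.  94.]
55.5 [255. 152.] [227.  98.]
-104.5 [254. 399.] [210. 133.]
```

View pics/w4.png

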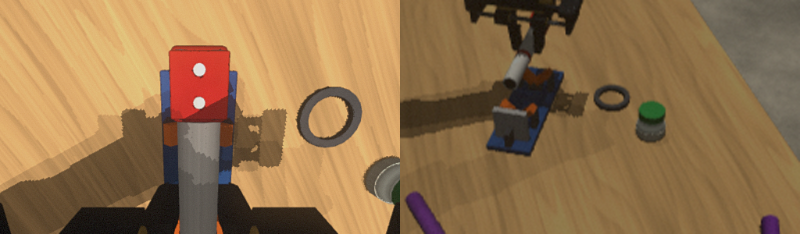

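The wrist view shows the head at about (255,110) and centred. In the side view the post looks nose-up, so I'll measure its pitch from the head's width at both ends before lowering.

```bash
python3 - <<'E'
from h import *
f,o,yw=wrist();P=np.array(o["position"]);print(P,yw)
g=f["color"];hsv=cv2.cvtColor(g,cv2.COLOR_BGR2HSV)
m=cv2.inRange(hsv,(0,150,50),(4,255,255))|cv2.inRange(hsv,(174,120,50),(180,255,255))
for r in range(52,162,5):
    x=np.where(m[r,190:320])[0]
    if len(x): print(r,x[0]+190,x[-1]+190,g[r,240],end=' | ')
cv2.imwrite("pics/w5.png",cv2.resize(g[40:240,150:360],None,fx=2.8,fy=2.8,interpolation=cv2.INTER_CUBIC))
R=f["R"];c=-R.T@f["t"];tx=np.array([np.cos(np.radians(yw+90)),np.sin(np.radians(yw+90)),0])
print("cam rel TCP fwd,up",(c-P)@tx,(c-P)[2],"axis",R[2]@tx,R[2][2],f["fx"],f["cy"])
E
```

```text
[539.96999379 217.89903436 117.64458174] -27.98948230162776
62 221 289 [ 46  61 184] | 67 217 293 [ 53  68 220] | 72 217 292 [ 52  67 216] | 77 217 293 [ 47  60 212] | 82 217 292 [ 49  62 214] | 87 218 292 [ 52  64 216] | 92 217 292 [ 49  59 213] | 97 217 292 [ 40  51 208] | 102 217 292 [ 47  55 213] | 107 217 292 [ 50  58 214] | 112 218 292 [ 41  51 209] | 117 218 291 [ 45  53 208] | 122 218 292 [ 43  49 203] | 127 218 291 [ 42  50 205] | 132 218 291 [ 47  54 207] | 137 218 290 [ 40  50 202] | 142 218 290 [ 47  54 206] | 147 219 289 [ 49  53 205] | 152 219 290 [ 39  44 143] | cam rel TCP fwd,up 81.75348894642815 145.31383480721914 axis -0.3154169895136882 -0.9489528910286156 299.4290394412999 192.66199999750103
```

View pics/w5.png

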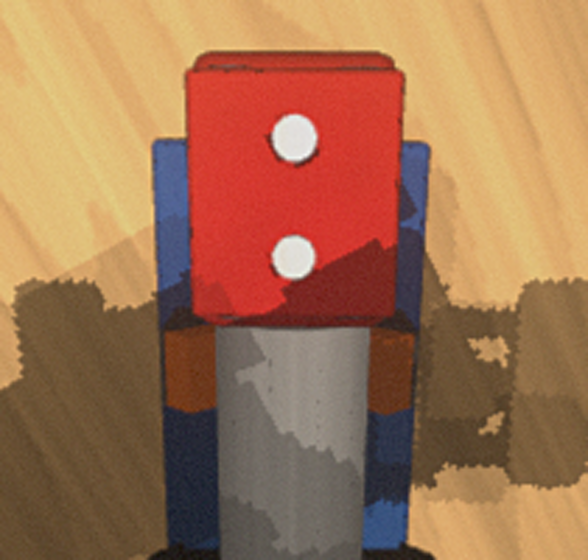

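The crop shows the head centred over the cradle and both are parallel: head columns 217–293, cradle columns 204–304. The widths and stud spacing fit a level post. The fingers sit about 31 mm along the cradle, so I'll shift 4 mm towards the stop for clearance and lower gently.

Call:
{"name": "play_rows", "arguments": {
  "deltas": [
    [-2,-4,0,0],
    [-2,-4,-15,0],
    [-2,-4,-35,0],
    [-2,-4,-50,0],
    [-2,-4,-60,0]
  ]
}}

```text
time_s: 12.48
position: [536.8, 215.4, 55.8]
orientation: [-0.0, 0.857, 0.516, -0.001]
wrist_force: [0.5, -0.1, -2.7]
grip_width: 0.293
finger_force: 30.0
```

Call:
{"name": "play_rows", "arguments": {
  "deltas": [
    [0,0,-2,0],
    [0,0,-4,0],
    [0,0,-6,0],
    [0,0,-8,0],
    [0,0,-9,0]
  ]
}}

```text
time_s: 13.1
position: [537.5, 215.7, 48.5]
orientation: [-0.0, 0.856, 0.516, 0.0]
wrist_force: [0.0, -0.7, -3.8]
grip_width: 0.296
finger_force: 30.0
```

Call:
{"name": "play_rows", "arguments": {
  "deltas": [
    [0,0,-1,0],
    [0,0,-1,0],
    [0,0,-2,0],
    [0,0,-2,0],
    [0,0,-2,0]
  ]
}}

```text
time_s: 13.72
position: [537.5, 215.6, 46.5]
orientation: [0.0, 0.857, 0.516, -0.0]
wrist_force: [-0.0, 0.6, -3.1]
grip_width: 0.3
finger_force: 30.0
```

Call:
{"name": "play_rows", "arguments": {
  "deltas": [
    [0,0,-1,0],
    [0,0,-1,0],
    [0,0,-2,0],
    [0,0,-2,0],
    [0,0,-2,0]
  ]
}}

```text
time_s: 14.35
position: [537.7, 215.6, 44.6]
orientation: [0.0, 0.857, 0.516, 0.0]
wrist_force: [0.8, 0.4, -2.8]
grip_width: 0.296
finger_force: 30.0
```

Call:
{"name": "play_rows", "arguments": {
  "deltas": [
    [0,0,0,0],
    [0,0,-1,0],
    [0,0,-1,0],
    [0,0,-1,0],
    [0,0,-1,0]
  ]
}}

```text
time_s: 14.98
position: [537.9, 215.6, 44.3]
orientation: [-0.0, 0.857, 0.516, 0.0]
wrist_force: [-1.2, -0.7, 6.2]
grip_width: 0.295
finger_force: 30.0
```

Call:
{"name": "play_rows", "arguments": {
  "deltas": [
    [0,0,0,0],
    [0,0,-1,0],
    [0,0,-1,0],
    [0,0,-1,0],
    [0,0,-1,0]
  ]
}}

```text
time_s: 15.6
position: [537.9, 215.6, 44.1]
orientation: [-0.0, 0.857, 0.516, 0.0]
wrist_force: [-4.9, -2.1, 15.2]
grip_width: 0.296
finger_force: 30.0
```

Contact came at z = 44.2, exactly the predicted seat height. I'll ease the load by 1 mm and slide towards the stop.

Call:
{"name": "play_rows", "arguments": {
  "deltas": [
    [0,0,1,0],
    [-0.5,-0.9,1,0],
    [-1,-1.8,1,0],
    [-1.5,-2.7,1,0],
    [-1.9,-3.5,1,0]
  ]
}}

```text
time_s: 16.23
position: [537.1, 214.4, 44.2]
orientation: [-0.0, 0.856, 0.516, 0.002]
wrist_force: [2.6, 5.5, 2.2]
grip_width: 0.297
finger_force: 30.1
```

Call:
{"name": "play_rows", "arguments": {
  "deltas": [
    [-0.5,-0.9,0,0],
    [-0.9,-1.8,0,0],
    [-0.9,-1.8,0,0],
    [-0.9,-1.8,0,0],
    [-0.9,-1.8,0,0]
  ]
}}

```text
time_s: 16.85
position: [536.6, 213.3, 44.3]
orientation: [-0.001, 0.856, 0.517, 0.003]
wrist_force: [3.5, 7.0, 1.6]
grip_width: 0.297
finger_force: 30.1
```

Call:
{"name": "play_rows", "arguments": {
  "deltas": [
    [-0.5,-0.9,0,0],
    [-0.9,-1.8,0,0],
    [-1.4,-2.6,0,0],
    [-1.9,-3.5,0,0],
    [-1.9,-3.5,0,0]
  ]
}}

```text
time_s: 17.48
position: [536.3, 213.4, 44.6]
orientation: [-0.001, 0.856, 0.518, 0.005]
wrist_force: [7.5, 14.3, -2.8]
grip_width: 0.296
finger_force: 30.0
```

Call:
{"name": "play_rows", "arguments": {
  "deltas": [
    [-0.5,-0.9,0,0],
    [-0.9,-1.8,0,0],
    [-1.4,-2.6,0,0],
    [-1.9,-3.5,0,0],
    [-1.9,-3.5,0,0]
  ]
}}

```text
time_s: 18.1
position: [536.0, 213.5, 45.3]
orientation: [-0.002, 0.855, 0.518, 0.008]
wrist_force: [11.0, 21.5, -4.2]
grip_width: 0.294
finger_force: 30.0
```

Call:
{"name": "play_rows", "arguments": {
  "deltas": [
    [1,1.8,0,0],
    [2,3.6,0,0],
    [3,5.4,0,0],
    [3.5,6.2,0,0],
    [3.5,6.2,0,0]
  ]
}}

```text
time_s: 18.73
position: [536.5, 213.3, 44.3]
orientation: [-0.001, 0.856, 0.517, 0.003]
wrist_force: [4.6, 9.2, 1.9]
grip_width: 0.298
finger_force: 30.1
```

Call:
{"name": "play_rows", "arguments": {
  "deltas": [
    [0,0,0,0],
    [0,0,0,0],
    [0,0,0,0],
    [0,0,0,0],
    [0,0,0,0]
  ],
  "claw": 0.4
}}

```text
time_s: 19.35
position: [534.3, 209.3, 43.4]
orientation: [0.0, 0.857, 0.516, -0.0]
wrist_force: [0.6, 0.4, 0.5]
grip_width: 0.6
finger_force: 0.0
```

Call:
{"name": "play_rows", "arguments": {
  "deltas": [
    [0,0,20,0],
    [0,0,50,0],
    [0,0,90,0],
    [0,0,130,0],
    [-30,-56,160,0]
  ]
}}

```text
time_s: 19.98
position: [509.8, 162.5, 203.4]
orientation: [0.0, 0.855, 0.518, 0.003]
wrist_force: [0.1, -1.6, 0.1]
grip_width: 0.596
finger_force: 0.0
```

Call:
{"name": "play_rows", "arguments": {
  "deltas": [
    [-20,-38,0,0],
    [-40,-75,0,0],
    [-50,-95,0,0],
    [-50,-95,0,0],
    [-50,-95,0,0]
  ]
}}

```text
time_s: 20.6
position: [458.7, 66.2, 200.5]
orientation: [0.0, 0.856, 0.517, 0.001]
wrist_force: [0.2, 0.3, -0.4]
grip_width: 0.603
finger_force: 0.0
```

```bash
python3 - <<'E'
from h import *
f,o,yw=wrist();s=optics.grab_frame("side");a=optics.grab_frame("top");print(o["time_s"],o["position"],yw)
np.savez("fr.npz",w=f["color"],s=s["color"],a=a["color"])
cv2.imwrite("pics/w6.png",np.hstack([cv2.resize(f["color"][0:250,150:350],(400,500),interpolation=cv2.INTER_CUBIC),cv2.resize(s["color"][100:200,180:260],(400,500),interpolation=cv2.INTER_CUBIC)]))
# predicted seat: head end / plain end from cradle centre estimate
C=np.array([526,194,0]);h=np.radians(61.6);e=np.array([np.cos(h),np.sin(h),0])
for nm,x,z in(("stop face top",-85,74),("plain top",-85,62.5),("head near top",75,68.5),("head far top",115,68.5),("base far",115,12)):
    X=C+x*e+[0,0,z];print(nm,np.round(proj(f,X)),np.round(proj(s,X)),np.round(proj(a,X)))
E
```

```text
20.6 [458.72074578  66.1836745  200.51122478] -27.764427555453217
stop face top [253. 120.] [210. 149.] [170. 221.]
plain top [253. 119.] [211. 153.] [171. 221.]
head near top [ 255. -104.] [227. 115.] [109. 185.]
head far top [ 256. -177.] [231. 107.] [ 94. 177.]
base far [ 256. -121.] [232. 123.] [104. 179.]
```

View pics/w6.png

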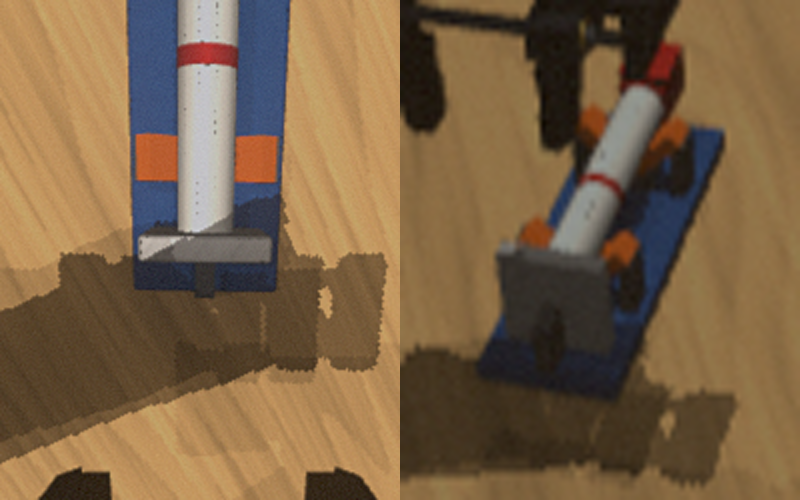

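```bash
python3 - <<'E'
import numpy as np
w=np.load("fr.npz")["w"].astype(int).sum(2)//3
for r in range(108,134): print(r,w[r,[225,232,243,248,254,260,264,272,280]])
E
```

```text
108 [ 89  90 181 196 192 179  89  53  54]
109 [ 87  89 181 194 190 174  89  56  60]
110 [ 93  67 180 196 192 124  92  53  58]
111 [ 81  60 179 195 194 109  92  51  59]
112 [ 83  56 182 194 193 108  90  49  58]
113 [ 71  60 182 195 152 112  92  47  57]
114 [ 61  62 190 198 121 111  88  57  60]
115 [ 63  60 184 203 119 107  87  61  63]
116 [ 61  52 102 117  83  85  74  61  58]
117 [82 76 67 64 60 63 56 54 65]
118 [134 133 131  83  90  90  90  83  79]
119 [176 168 123 109 101 103 108  97  92]
120 [179 179 113 115 113 114 115 107 114]
121 [174 174 110 112 115 113 114 112 116]
122 [164 166 110 112 108 115 112 111 111]
123 [168 169 110 108 114 115 109 108 111]
124 [167 107 106 111 108 110 112 110 108]
125 [172  76 109 110 112 109 109 107 107]
126 [174  76 108 104 107 111 106 107 109]
127 [167  76 108 102 102 106 106 107 110]
128 [103  81 108 100 107 106 106 105 106]
129 [ 73  73  99 105 106 101 103 104 101]
130 [57 64 86 92 96 91 93 92 81]
131 [50 52 62 50 58 59 56 58 54]
132 [45 45 44 48 51 44 48 42 51]
133 [45 45 51 50 51 53 53 59 54]
```

The last view shows the post lying in both V-blocks, parallel to the cradle, head end away from the stop. The tube meets the stop plate at (254,117), with at most about 1 mm of dark edge between them. It took a firm 24 N push that moved nothing further. I'm handing it in.

```bash
python3 -c "
from h import *
print(manip.finish_job())"
```

```text
the job is handed in; nothing more can be done
None
```

The red seatpost was pulled from the rack, set down on the counter, re-gripped by the tube, laid in both V-notches and pushed against the stop plate; the job was handed in at about 21 s, with no verdict returned.

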